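# Free the mouth organ from the marble chute

## Task

The silver mouth organ has jammed across the narrow part of the marble chute, its ends caught under the two yellow side lips. Push it back up the slope until it is clear of the lips and lies in the wide open pan, then lift it out and lay it flat on the floor of the brown bakelite ashtray. Leave the blue mouth organ where it lies.

Things in the scene. Friction and masses are not known exactly. Their poses are not given: they have to be found in the camera images.
- silver_organ_mid (a point): Centre of the jammed silver mouth organ: a loose chrome block, 27 mm wide (its x), 100 long (its y, across the chute), 22 high (its z), 80 to 155 g. It starts near trough x = -28 mm, lying on the floor with its ends under the yellow lips (undersides 26 mm above the floor, tops 32), and is clear of them once its centre is past x = +16 mm. In the pan it stays put by friction.
- trough: Fixed plywood trough, sloping 10 degrees. Origin on its floor, mid-length and mid-width; x up the slope along the floor, y across, z square to the floor. From x = -160 mm (low end) to 0 a slot 70 mm wide between sides 32 high, open above (yellow lips over the sides from -45 to 0); from 0 to +152 the open pan, 134 wide, walls 32 high. Beyond +165 a fixed bin, top 145 mm above the table.
- ashtray_in (a point): Centre of the inner floor (6 mm above the table) of the dark brown bakelite ashtray: a loose round dish, 0.6 kg, 170 mm outside, 156 inside at the rim, 142 at the floor; rim 20 mm above this point. z is up. A white ceramic dish of the same size stands near it and is not wanted.
- blue_organ_mid (a point): Centre of another mouth organ, the same size but with blue covers, lying flat on the table. A bystander: leave it alone.
There are look-alikes about, which are no part of the job. Leave any green or turquoise look-alike of the part that bears silver_organ_mid alone. Several things look just like the part that bears ashtray_in: the one meant starts farthest to the robot's right.

How it is judged:
By the outcome, as a careful person would: the job done as asked, in the order asked, and still so for the second after the job is handed in, with the robot touching nothing.
It also fails if it takes over 54 s, if anything falls off the work surface, if the arm or the gripper's body presses on something with over 40 N, if the wrist force passes 120 N, or if a joint passes its speed limit or range.

## Robot

A 7-joint arm with a two-finger parallel gripper is mounted at the origin on the work surface. World frame = base frame: x ahead of the robot, y to its left, z up, the work surface at z = 0. Lengths are in m, angles in degrees, forces in N, time in s.
With the tool pointing down it reaches from about 0.35 to 0.9 m from the base axis. Payload 8.1 kg.
Tool frame: the origin (TCP) lies at the very end of the fingers, on their centre line; the grasp point (between the pads) lies 19 mm behind it (pinch_z is the distance from the TCP to the grasp point, in m); z points along the fingers, y is the line along which they close (so a half turn about z gives the same grasp; the last joint's range is limited). The gripper opens to 85 mm and grips with 20 to 120 N. Pads are 22 mm wide; open, the fingers measure 114 mm over their backs; the gripper's body (76 mm by 85 mm) begins 54 mm behind the grasp point. The pads swing forward as they close: fully open they stand 13 mm farther back than shut.
Start: joints at [-74.347, 24.895, 1.432, 90.138, -0.665, 64.973, -4.303], TCP at [0.229, 0.581, 0.231] pointing down, gripper open.
Joint ranges: [-149.89, 149.89], [-25.12, 119.58], [-72.63, 75.52], [4.76, 147.25], [-75.54, 255.54], [6.69, 114.76], [-157.13, 157.13]. Speed limits (degrees/s): [127.2, 127.2, 172.46, 172.46, 180, 180, 180].

## Interface

Orientations are given as [roll, pitch, yaw] about the fixed x, y, z axes, in that order (R = Rz(yaw) Ry(pitch) Rx(roll)).
In Python, from plant import get_state, grab_frame, camera_info, job_done, trace, pinch_z gives the robot as it stands.
- The arm moves only by the tool move_arm, never from a script. Its argument "steps" is a list that holds one entry, the list of rows, each a list of 6 numbers: the shift along the tool's x, y, z in m, then the turn, a rotation vector about the tool's x, y, z in rad. A call has 1 to 8 rows; each row is the pose to reach, as a shift and turn from the pose commanded when the call began, along the tool's axes at that moment; what a row does not reach only later rows make up. A row lasts 1/12 s, in which the tool goes at most 41.7 mm and 7.16 degrees, less where a joint would pass 70% of its speed; a pose out of reach is approached as far as the arm can. A call with a gripper value outside its range is refused whole. "hand" is the opening, from 0 (shut) to 1 (fully open), set as the call begins (left out, the last holds). The fingers move at their own pace and stop on an object; "squeeze" is the grip in N (left out, the last holds). Time passes only in rows, so rows that repeat a pose let the fingers close. It gives the time, the measured TCP pose, the force, the opening and the grip force at its end, in the units of the state.
- get_state(): the state, without advancing time (a new reading comes with each control period).
- grab_frame(name): name is "scene" or "top" or "wrist"; returns (picture, depth): 400x640x3 uint8, red, green, blue; 400x640 float32, m along the optical axis (not along the pixel's ray), 0 where there is no reading.
- camera_info(name): a dict with "fx", "fy", "cx", "cy" (pixels), "R" (3x3) and "t" (3): a world point X has camera coordinates R X + t. Camera axes: x right, y down, z forward; pixel columns grow to the right and rows downward; lengths in m; the calibration is good to about 2 mm. A picture is of the moment at which its call begins: read the wrist's pose just before it. camera_info takes no time and is no camera call; for the wrist camera it gives the pose at the moment of the call.
- job_done(): hands the job in; it is judged then, once.
Trained networks look in the newest picture that a camera, given by its name, has taken for a name from the list of things; names that differ only in an ending like _2 or _b are one class to them, and where a whole thing is asked for, a point or a joint stands for the part that bears it (a point fixed in the world has none). Each returns a list of dicts, best first, with "p" (0 to 1); they miss things now and then, are a little off and sometimes report something else, mostly with a low value. They report only what shows in the picture. A call takes as long as a camera call. They do not tell look-alikes from the thing itself.
- trace(camera, target): "mask" (400x640 bool, what is visible of it) and "point" ([column, row] in pixels, amid what is visible of it).
The state is a dict: "t": time; "q": joint angles; "joint_velocities": joint speeds; "joint_torque": joint torques, N m; "ee_pos": TCP position; "orientation": TCP orientation; "force": force on the tool from outside, world axes, zero at the start; "torque": the same for the moment, N m; "grip_width": opening from 0.0 (shut) to 1.0 (fully open); "grip_force": force on a finger pad.
Only numpy, scipy, OpenCV 4.12 (cv2) and the standard library are available. Lean on these libraries where they do the work, as an engineer would, in place of code of your own. Each camera call takes 0.05 s, during which the arm holds its last target. There are 200 camera calls.

## Working session

There is one attempt and no reset: what is moved stays moved. The work goes in short steps, Python scripts to look and compute and a tool call to move; the robot and the scene stay as the last step left them, time stands still between calls to the robot, and variables do not carry over. Pictures are saved under pics/ and viewed, at most 10 in all, crops included, and the job is handed in when it is done.

Besides the shell and the picture viewer there is one more tool, called after "Emit:" as a command line: name --argument value ..., lists and objects as JSON in quotes. move_arm: Moves the arm, as the interface text tells. Its arguments: {"type":"object","properties":{"steps":{"type":"array"},"hand":{"type":"number"},"squeeze":{"type":"number"}},"required":["steps"]}

```bash
mkdir -p pics; ls
cat > h.py <<'E'
import numpy as np,cv2
from plant import *
def grab(n,f=None):
    ci=camera_info(n); p,d=grab_frame(n)
    if f: cv2.imwrite('pics/'+f,p[:,:,::-1])
    return p,d,ci
def pts(d,ci,mask=None):
    v,u=np.nonzero((d>0)&(mask if mask is not None else True)); z=d[v,u]
    c=np.stack([(u-ci['cx'])/ci['fx']*z,(v-ci['cy'])/ci['fy']*z,z],1)
    return (c-np.array(ci['t']))@np.array(ci['R']),u,v
E
python3 - <<'E'
from h import *
s=get_state();print(s['t'],s['ee_pos'],s['orientation'],pinch_z)
for n in('scene','top'):
    p,d,ci=grab(n,n+'0.png')
    np.savez(n+'0.npz',p=p,d=d,**{k:ci[k] for k in ci})
    for t in('silver_organ_mid','trough','ashtray_in'):
        for r in trace(n,t):
            P,u,v=pts(d,ci,r['mask']); print(n,t,round(r['p'],2),np.round(r['point']),len(u),np.round(np.median(P,0),3) if len(u) else '')
E
```

```text
pics
0.0 [0.22924352 0.58088309 0.23050108] [-1.79906762e+02  8.69540401e-03  1.58464179e+02] 0.0187
scene silver_organ_mid 0.78 [341. 218.] 300 [0.467 0.063 0.019]
scene silver_organ_mid 0.6 [183. 245.] 476 [ 0.45  -0.357  0.017]
scene silver_organ_mid 0.53 [265. 231.] 375 [ 0.529 -0.159  0.062]
scene trough 0.83 [267. 229.] 6039 [ 0.536 -0.151  0.06 ]
scene ashtray_in 0.94 [441. 247.] 2527 [0.653 0.254 0.006]
scene ashtray_in 0.63 [390. 165.] 1197 [0.186 0.329 0.007]
top silver_organ_mid 0.63 [289. 189.] 397 [0.45  0.064 0.022]
top silver_organ_mid 0.63 [455. 192.] 450 [ 0.439 -0.356  0.021]
top silver_organ_mid 0.53 [381. 157.] 342 [ 0.517 -0.157  0.066]
top trough 0.86 [374. 170.] 7167 [ 0.477 -0.144  0.064]
top ashtray_in 0.97 [219. 113.] 3214 [0.659 0.25  0.007]
top ashtray_in 0.68 [184. 294.] 4004 [0.191 0.327 0.008]
```

View pics/scene0.png

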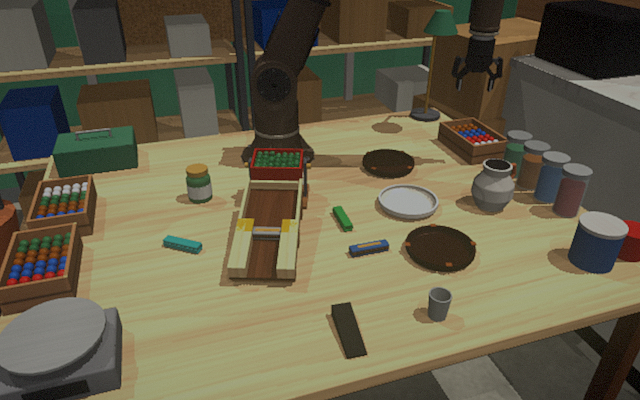

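View pics/top0.png

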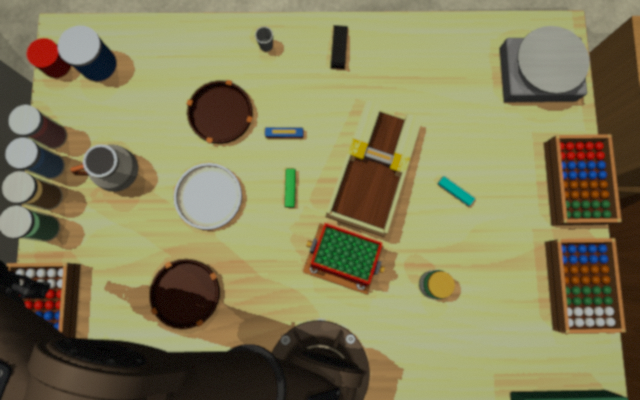

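The scene shows the tray and trough. Look-alikes, in top-view pixels:
- **Mouth organs:** silver at (380,157), jammed between the yellow lips; blue at (285,132); green at (290,188); turquoise at (457,191).
- **Dishes:** brown ashtrays at (219,113), y=0.25, and (184,294), y=0.33; white dish at (208,197).

I choose the silver organ and the ashtray at (219,113), which is farther to the robot's right.

```bash
cat > fit.py <<'E'
from h import *
z=np.load('top0.npz'); ci={k:z[k] for k in('fx','fy','cx','cy','R','t')}
p=z['p'];d=z['d']
P,u,v=pts(d,ci); hsv=cv2.cvtColor(p,cv2.COLOR_RGB2HSV)[v,u]
# floor: brown (dark) in the trough region
m=(u>325)&(u<412)&(v>108)&(v<235)&(hsv[:,2]<110)&(hsv[:,1]>90)
F=P[m]
for i in range(6):
    c=F.mean(0); n=np.linalg.svd(F-c,full_matrices=False)[2][2]; n*=np.sign(n[2])
    r=(F-c)@n; F=F[abs(r)<max(.003,2*r.std()) ]
print('floor n',n,'tilt',np.degrees(np.arccos(n[2])),len(F),r.std())
ex=np.array([0,0,1])-n*n[2]; ex/=np.linalg.norm(ex); ey=np.cross(n,ex)
a=(F-c)@ex; b=(F-c)@ey
print('a',np.percentile(a,[.5,99.5]))
for lo in np.arange(a.min(),a.max(),.02):
    k=(a>=lo)&(a<lo+.02); print(round(lo,3),k.sum(),np.round(np.percentile(b[k],[2,98]),3) if k.sum()>9 else '')
# lips yellow
k=(u>325)&(u<412)&(v>130)&(v<180)&(hsv[:,1]>150)&(hsv[:,2]>130)
Y=P[k]-c; print('lips',k.sum(),np.percentile(Y@ex,[2,50,98]),np.percentile(Y@ey,[2,50,98]),np.median(Y@n))
# everything high relative to floor in region
k=(u>366)&(u<394)&(v>145)&(v<168)&((P-c)@n>.012)&((P-c)@n<.026)
S=P[k]-c; print('silver',k.sum(),np.percentile(S@ex,[2,50,98]),np.percentile(S@ey,[2,50,98]),np.median(S@n))
print('c',c,'ex',ex,'yaw',np.degrees(np.arctan2(ex[1],ex[0])))
# ashtrays: dark blobs enclosing circle
for (cu,cv_) in((219,113),(184,294)):
    k=(abs(u-cu)<45)&(abs(v-cv_)<45)&(P[:,2]>.016)&(P[:,2]<.04)&(hsv[:,2]<130)
    Q=P[k]; A=np.c_[2*Q[:,:2],np.ones(len(Q))]; s=np.linalg.lstsq(A,(Q[:,:2]**2).sum(1),rcond=None)[0]
    print('ash',s[:2],'r',np.sqrt(s[2]+s[0]**2+s[1]**2),len(Q),np.median(Q[:,2]))
cv2.imwrite('pics/crop.png',cv2.resize(p[95:245,310:430,::-1],None,fx=4,fy=4,interpolation=cv2.INTER_CUBIC))
E
python3 fit.py
```

```text
floor n [ 0.16423866 -0.06056461  0.98455959] tilt 10.081552348856166 3744 0.001766057139099064
a [-0.18342803  0.13240235]
-0.188 145 [-0.032  0.032]
-0.168 164 [-0.034  0.032]
-0.148 156 [-0.033  0.033]
-0.128 175 [-0.033  0.032]
-0.108 162 [-0.032  0.033]
-0.088 62 [-0.033  0.032]
-0.068 0 
-0.048 234 [-0.053  0.058]
-0.028 349 [-0.063  0.064]
-0.008 349 [-0.064  0.064]
0.012 361 [-0.064  0.064]
0.032 363 [-0.063  0.064]
0.052 369 [-0.063  0.064]
0.072 396 [-0.064  0.063]
0.092 385 [-0.064  0.063]
0.112 52 [-0.063  0.059]
0.132 22 [-0.06  0.05]
lips 428 [-0.07096921 -0.0526393  -0.0284136 ] [-0.07184334 -0.03855671  0.06737879] 0.03193906187510369
silver 271 [-0.06732857 -0.0525905  -0.04155215] [-0.030332    0.00297194  0.03367727] 0.021539819104039595
c [ 0.46665173 -0.13764683  0.05515522] ex [-0.92375318  0.34064299  0.17504973] yaw 159.7580557816206
ash [0.65370501 0.24651432] r 0.08091567184567007 594 0.02515665552798801
ash [0.19165459 0.32252491] r 0.08105068429656234 720 0.025854229540556228
```

View pics/crop.png

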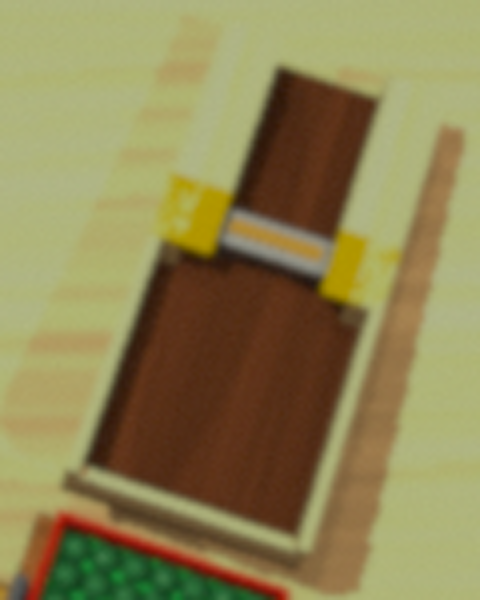

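The crop at about (275,243) confirms the silver organ, held across the slot by the two yellow lips at (195,215) and (350,270). From the fit:
- Trough origin is about (0.492, -0.147, 0.050), with a 10.1° slope and uphill yaw of 159.8°.
- The organ sits at trough x ≈ -26 mm, top at 21.5 mm, which agrees with the sizes given.
- The ashtray is at (0.654, 0.2465), rim radius 81 mm.

```bash
cat > go.py <<'E'
import sys
from h import *
from scipy.spatial.transform import Rotation as Ro
ex=np.array([-.9238,.3406,.1750]); n=np.array([.16424,-.06056,.98456]); ex-=n*(ex@n); ex/=np.linalg.norm(ex); n/=np.linalg.norm(n); ey=np.cross(n,ex)
O=np.array([.4921,-.1470,.0503])
PUSH=np.c_[ex,-ey,-n]; GRASP=np.c_[ey,ex,-n]; GRASP2=np.c_[-ey,-ex,-n]
def T(x,y,z): return O+ex*x+ey*y+n*z
def trough(p): return np.array([(p-O)@ex,(p-O)@ey,(p-O)@n])
def rel(pos,R):
    s=get_state(); C=Ro.from_euler('xyz',s['orientation'],degrees=True)
    dp=C.inv().apply(np.array(pos)-s['ee_pos']); rv=(C.inv()*Ro.from_matrix(R)).as_rotvec()
    print('t',round(s['t'],2),'trough',np.round(trough(s['ee_pos']),4),'q',np.round(s['q']),'f',np.round(s['force'],1),'grip',s['grip_width'],s['grip_force'])
    print('row',np.round(dp,4),np.round(rv,4),'rows',np.linalg.norm(dp)/.0417,np.degrees(np.linalg.norm(rv))/7.16)
E
python3 -c "
from go import *
rel(T(-.065,0,.13),PUSH)"
```

```text
t 0.4 trough [ 0.5224 -0.5925  0.0908] q [-74.  25.   1.  90.  -1.  65.  -4.] f [-0.5  0.3  0.1] grip 0.9974190884233372 0.0
row [-0.5985 -0.579   0.0644] [ 0.0017  0.176  -0.0226] rows 20.02878437900834 1.4199095679543372
```

Emit:
move_arm --steps '[[[-0.24,-0.232,0,0,0,0],[-0.24,-0.232,0,0,0,0],[-0.24,-0.232,0,0,0,0],[-0.24,-0.232,0,0,0,0],[-0.24,-0.232,0,0,0,0],[-0.24,-0.232,0,0,0,0],[-0.24,-0.232,0,0,0,0],[-0.24,-0.232,0,0,0,0]]]' --hand 0.3

```text
t: 1.07
ee_pos: [0.3678, 0.276, 0.2316]
orientation: [180.0, 0.0, 158.5]
force: [1.0, -0.7, -0.0]
grip_width: 0.3
grip_force: 0.0
```

Emit:
move_arm --steps '[[[-0.24,-0.232,0,0,0,0],[-0.24,-0.232,0,0,0,0],[-0.24,-0.232,0,0,0,0],[-0.24,-0.232,0,0,0,0],[-0.24,-0.232,0,0,0,0],[-0.24,-0.232,0,0,0,0],[-0.24,-0.232,0,0,0,0],[-0.24,-0.232,0,0,0,0]]]'

```text
t: 1.73
ee_pos: [0.5057, -0.0275, 0.2317]
orientation: [180.0, 0.0, 158.5]
force: [1.1, 0.6, -0.2]
grip_width: 0.302
grip_force: 0.0
```

```bash
python3 -c "
from go import *
rel(T(-.065,0,.13),PUSH)"
```

```text
t 1.73 trough [ 0.0599 -0.1168  0.1736] q [-21.  14.  22. 108.  -6.  59.  72.] f [ 1.1  0.6 -0.2] grip 0.30192459449878145 0.0
row [-0.1178 -0.1142  0.0648] [ 0.0026  0.1767 -0.0223] rows 4.231095623634598 1.4251427984417702
```

Emit:
move_arm --steps '[[[-0.118,-0.114,0.064,0.002,0.177,-0.022],[-0.118,-0.114,0.064,0.002,0.177,-0.022],[-0.118,-0.114,0.064,0.002,0.177,-0.022],[-0.118,-0.114,0.064,0.002,0.177,-0.022],[-0.118,-0.114,0.064,0.002,0.177,-0.022],[-0.118,-0.114,0.064,0.002,0.177,-0.022],[-0.118,-0.114,0.064,0.002,0.177,-0.022],[-0.118,-0.114,0.064,0.002,0.177,-0.022]]]'

```text
t: 2.4
ee_pos: [0.5732, -0.1734, 0.1677]
orientation: [179.9, -10.1, 159.8]
force: [0.1, 0.9, -0.1]
grip_width: 0.3
grip_force: 0.0
```

Run:
```python
from go import *
rel(T(-.067,0,.006),PUSH)
p,d,ci=grab('wrist','w1.png')
P,u,v=pts(d,ci); L=(P-O)@np.c_[ex,ey,n]
hs=cv2.cvtColor(p,cv2.COLOR_RGB2HSV)[v,u]
k=(abs(L[:,1])<.03)&(L[:,2]>.014)&(L[:,2]<.03)&(L[:,0]>-.05)&(L[:,0]<.02)
print('silver',k.sum(),np.percentile(L[k],[2,50,98],axis=0).round(4))
k=(abs(L[:,2])<.006)&(abs(L[:,1])<.06)&(L[:,0]>-.16)&(L[:,0]<.15)
print('floor z',np.median(L[k,2]),k.sum())
y=(hs[:,1]>150)&(hs[:,2]>110)&(hs[:,0]>20)&(hs[:,0]<35)&(abs(L[:,2]-.032)<.006)&(abs(L[:,0])<.08)
for s in(-1,1):
    k=y&(L[:,1]*s>.025)&(L[:,1]*s<.08); print('lip',s,k.sum(),np.percentile(L[k],[2,50,98],axis=0).round(4) if k.any() else '')
```

```text
t 2.4 trough [-0.0634 -0.0033  0.1305] q [ -3.  33.  24.  90. -14.  70.  95.] f [ 0.1  0.9 -0.1] grip 0.2995651408144436 0.0
row [-0.0038 -0.0034  0.1245] [ 0.001  -0.0011  0.001 ] rows 2.9876554597129767 0.014182944508457234
silver 1911 [[-0.043  -0.0288  0.0179]
 [-0.03   -0.0002  0.0213]
 [-0.0188  0.0288  0.0228]]
floor z -0.0008775310290706474 25046
lip -1 1328 [[-0.0451 -0.068   0.0297]
 [-0.0257 -0.0481  0.0311]
 [-0.0035 -0.0377  0.0324]]
lip 1 1556 [[-0.0453  0.0332  0.0299]
 [-0.0183  0.0455  0.0313]
 [-0.0035  0.07    0.0327]]
```

View pics/w1.png

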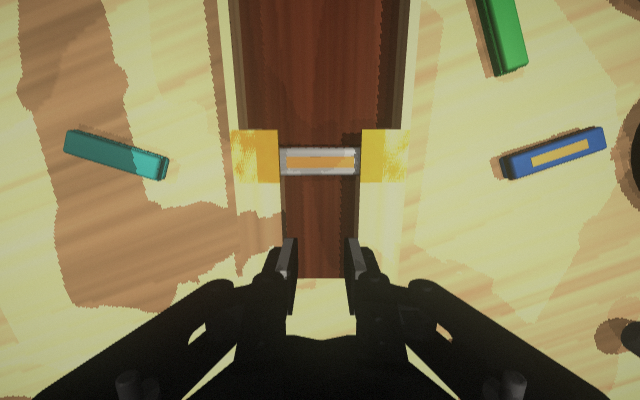

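The wrist view shows the silver organ at (320,160) between the lips, and the fingers lined up with the slot. I'll narrow the opening a little and go down.

Emit:
move_arm --steps '[[[-0.004,-0.002,0.03,0,0,0],[-0.004,-0.002,0.06,0,0,0],[-0.004,-0.002,0.09,0,0,0],[-0.004,-0.002,0.105,0,0,0],[-0.004,-0.002,0.115,0,0,0],[-0.004,-0.002,0.12,0,0,0],[-0.004,-0.002,0.123,0,0,0],[-0.004,-0.002,0.123,0,0,0]]]' --hand 0.2

```text
t: 3.12
ee_pos: [0.5564, -0.1703, 0.0462]
orientation: [180.0, -10.1, 159.8]
force: [0.2, 1.1, -0.1]
grip_width: 0.2
grip_force: 0.0
```

```bash
python3 -c "
from go import *
rel(T(.035,0,.006),PUSH)"
```

```text
t 3.12 trough [-0.068  -0.0004  0.0079] q [ -1.  39.  21.  99. -17.  55.  98.] f [ 0.2  1.1 -0.1] grip 0.20027925593271098 0.0
row [ 0.103  -0.0003  0.0019] [0.0003 0.0001 0.0002] rows 2.4715676126572097 0.0031874862548783157
```

Emit:
move_arm --steps '[[[0.007,0,0.001,0,0,0],[0.012,0,0.001,0,0,0],[0.017,0,0.001,0,0,0],[0.022,0,0.001,0,0,0],[0.027,0,0.001,0,0,0],[0.032,0,0.001,0,0,0],[0.037,0,0.001,0,0,0],[0.042,0,0.001,0,0,0]]]'

```text
t: 3.78
ee_pos: [0.5168, -0.1563, 0.0523]
orientation: [180.0, -10.1, 159.7]
force: [3.2, -1.1, 0.6]
grip_width: 0.2
grip_force: 1.3
```

Emit:
move_arm --steps '[[[0.006,0,0,0,0,0],[0.012,0,0,0,0,0],[0.018,0,0,0,0,0],[0.024,0,0,0,0,0],[0.03,0,0,0,0,0],[0.036,0,0,0,0,0],[0.042,0,0,0,0,0],[0.048,0,0,0,0,0]]]'

```text
t: 4.45
ee_pos: [0.4718, -0.1396, 0.0604]
orientation: [-180.0, -10.2, 159.7]
force: [2.2, -0.7, -0.2]
grip_width: 0.203
grip_force: 1.1
```

```bash
python3 -c "
from go import *
rel(T(.035,0,.006),PUSH)
p,d,ci=grab('wrist','w2.png')
"
```

```text
t 4.45 trough [0.023  0.0001 0.0062] q [ -4.  32.  22. 112. -16.  50.  97.] f [ 2.2 -0.7 -0.2] grip 0.20299335243686378 1.0738066130579682
row [0.012  0.0001 0.0002] [ 0.0001 -0.0013 -0.0006] rows 0.2869510865156625 0.011858399566516294
```

View pics/w2.png

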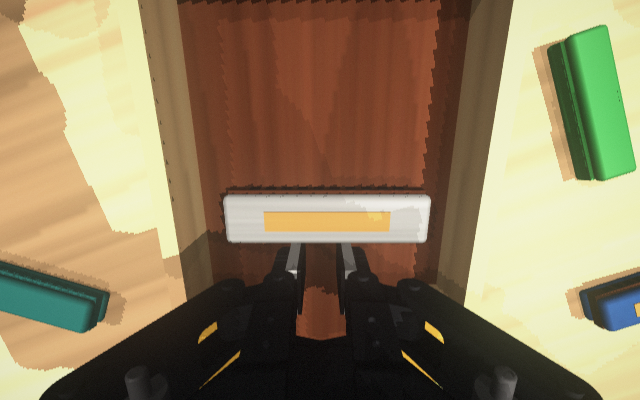

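The organ is clear of the lips, lying square in the pan at about (327,218). I'll back off, lift and turn for the grasp.

Emit:
move_arm --steps '[[[-0.008,0,0,0,0,0],[-0.01,0,-0.03,0,0,0],[-0.01,0,-0.07,0,0,0],[0,0,-0.11,0,0,0.12],[0.01,0,-0.12,0,0,0.24],[0.02,0,-0.12,0,0,0.36],[0.025,0,-0.12,0,0,0.48],[0.025,0,-0.12,0,0,0.6]]]' --hand 0.62

```text
t: 5.17
ee_pos: [0.4685, -0.1384, 0.1832]
orientation: [-174.2, -8.4, 124.6]
force: [0.1, 0.1, 0.3]
grip_width: 0.62
grip_force: 0.0
```

Emit:
move_arm --steps '[[[0,0,0,0,0,0.12],[0,0,0,0,0,0.24],[0,0,0,0,0,0.36],[0,0,0,0,0,0.48],[0,0,0,0,0,0.6],[0,0,0,0,0,0.72],[0,0,0,0,0,0.84],[0,0,0,0,0,0.97]]]'

```text
t: 5.83
ee_pos: [0.4693, -0.1386, 0.1827]
orientation: [-169.8, 0.0, 69.7]
force: [-0.1, 0.2, 0.4]
grip_width: 0.617
grip_force: 0.0
```

```bash
cat > org.py <<'E'
from go import *
s=get_state()
for cam in('wrist','top'):
    p,d,ci=grab(cam,'w3_%s.png'%cam)
    P,u,v=pts(d,ci); L=(P-O)@np.c_[ex,ey,n]
    k=(abs(L[:,1])<.062)&(L[:,2]>.016)&(L[:,2]<.028)&(L[:,0]>.02)&(L[:,0]<.1)
    q=L[k][:,:2]
    if len(q)>20: print(cam,k.sum(),np.percentile(L[k],[2,50,98],axis=0).round(4),cv2.minAreaRect((q*1000).astype(np.float32)))
E
python3 -c "
from org import *
rel(T(.05,0,.07),GRASP2)"
```

```text
wrist 2877 [[ 0.0362 -0.051   0.0182]
 [ 0.048  -0.0074  0.0211]
 [ 0.0601  0.0439  0.0226]] ((48.14744567871094, -2.943279266357422), (99.09046936035156, 25.04282569885254), 89.88116455078125)
top 84 [[0.0392 0.024  0.0164]
 [0.054  0.0385 0.0211]
 [0.0634 0.0482 0.0261]] ((53.92176818847656, 39.22663879394531), (21.01121711730957, 33.819374084472656), 60.36427688598633)
t 5.93 trough [ 4.710e-02 -1.000e-04  1.259e-01] q [-23.  27.  49. 107. -21.  67.  14.] f [1.  0.5 0. ] grip 0.6250713411481871 0.0
row [-0.     -0.0028  0.0559] [-0.0023  0.001   0.0031] rows 1.3418453051092245 0.03186660047236046
```

Emit:
move_arm --steps '[[[0.003,-0.001,0.035,0,0,0],[0.003,-0.001,0.07,0,0,0],[0.003,-0.001,0.09,0,0,0],[0.003,-0.001,0.105,0,0,0],[0.003,-0.001,0.115,0,0,0],[0.003,-0.001,0.12,0,0,0],[0.003,-0.001,0.123,0,0,0],[0.003,-0.001,0.123,0,0,0]]]'

```text
t: 6.6
ee_pos: [0.4493, -0.1282, 0.0621]
orientation: [-169.9, -0.1, 70.1]
force: [-0.0, 0.5, 0.2]
grip_width: 0.618
grip_force: 0.0
```

Emit:
move_arm --steps '[[[0,0,0,0,0,0],[0,0,0,0,0,0],[0,0,0,0,0,0],[0,0,0,0,0,0],[0,0,0,0,0,0],[0,0,0,0,0,0],[0,0,0,0,0,0]]]' --hand 0.1 --squeeze 45

```text
t: 7.18
ee_pos: [0.4498, -0.1283, 0.0628]
orientation: [-170.0, -0.1, 70.1]
force: [0.6, -0.2, 6.6]
grip_width: 0.306
grip_force: 45.1
```

```bash
python3 -c "
from go import *
rel(T(.05,0,.2),GRASP2)"
```

```text
t 7.18 trough [ 0.0477 -0.0029  0.0042] q [-19.  34.  42. 116. -29.  52.  21.] f [ 0.6 -0.2  6.6] grip 0.3059204180185532 45.11423349380493
row [-0.0028 -0.0022 -0.1958] [ 0.0006 -0.0005  0.0056] rows 4.695350342025064 0.04522531960859301
```

Emit:
move_arm --steps '[[[0,0,-0.01,0,0,0],[0,0,-0.025,0,0,0],[0,0,-0.045,0,0,0],[0,0,-0.07,0,0,0],[0,0,-0.1,0,0,0],[0,0,-0.13,0,0,0],[0,0,-0.14,0,0,0],[0,0,-0.14,0,0,0]]]'

```text
t: 7.85
ee_pos: [0.4738, -0.1374, 0.2025]
orientation: [-170.1, -0.1, 70.1]
force: [0.2, 0.1, -1.9]
grip_width: 0.301
grip_force: 44.6
```

```bash
cat > dn.py <<'E'
from go import *
DN=Ro.from_euler('xyz',[180,0,70],degrees=True).as_matrix()
E
python3 -c "
from dn import *
rel([.654,.2465,.2],DN)"
```

```text
t 7.85 trough [ 0.0468 -0.0027  0.1462] q [-24.  26.  49. 105. -20.  69.  14.] f [ 0.2  0.1 -1.9] grip 0.30110815841632826 44.59947466850281
row [ 0.4223  0.0385 -0.0033] [-0.1721 -0.0019  0.0013] rows 10.169221149199164 1.3770421502760295
```

Emit:
move_arm --steps '[[[0.015,0.002,0,-0.02,0,0],[0.04,0.004,0,-0.04,0,0],[0.07,0.007,0,-0.065,0,0],[0.1,0.01,0,-0.09,0,0],[0.13,0.012,0,-0.11,0,0],[0.16,0.015,0,-0.13,0,0],[0.19,0.017,0,-0.15,0,0],[0.22,0.02,0,-0.172,0,0]]]'

```text
t: 8.52
ee_pos: [0.5649, 0.0651, 0.1951]
orientation: [-179.6, -0.0, 70.1]
force: [0.7, -0.8, -1.9]
grip_width: 0.301
grip_force: 44.5
```

```bash
python3 -c "
from dn import *
rel([.654,.2465,.2],DN)"
```

```text
t 8.52 trough [ 0.0303 -0.2242  0.1417] q [-45.  27.  48. 103. -23.  60.  -8.] f [ 0.7 -0.8 -1.9] grip 0.3005927218456314 44.49608087539673
row [ 0.2009  0.0219 -0.005 ] [-0.0062 -0.0002  0.001 ] rows 4.848535955752988 0.05019537444086964
```

Emit:
move_arm --steps '[[[0.03,0.003,0,0,0,0],[0.06,0.006,0,0,0,0],[0.09,0.009,0,0,0,0],[0.12,0.012,0,0,0,0],[0.15,0.016,0,0,0,0],[0.18,0.019,0,0,0,0],[0.195,0.021,0,0,0,0],[0.2,0.022,0,0,0,0]]]'

```text
t: 9.18
ee_pos: [0.6539, 0.2479, 0.1938]
orientation: [-179.6, 0.0, 70.3]
force: [-0.5, 1.0, -1.8]
grip_width: 0.303
grip_force: 44.6
```

Run:
```python
from dn import *
from scipy.optimize import least_squares
p,d,ci=grab('wrist','w4.png'); P,u,v=pts(d,ci)
V=cv2.cvtColor(p,cv2.COLOR_RGB2HSV)[v,u,2]
k=(P[:,2]>.018)&(P[:,2]<.036)&(np.hypot(P[:,0]-.654,P[:,1]-.2465)<.105)&(np.hypot(P[:,0]-.654,P[:,1]-.2465)>.06)&(V<140)
Q=P[k,:2]; r=least_squares(lambda a:np.hypot(Q[:,0]-a[0],Q[:,1]-a[1])-.0815,[.654,.2465],loss='soft_l1',f_scale=.003)
print(len(Q),r.x,np.abs(r.fun).mean())
rel([r.x[0],r.x[1],.011],DN)
```

```text
2429 [0.65703122 0.24792756] 0.0020369693214979646
t 9.23 trough [ 0.0097 -0.4253  0.1444] q [-50.  39.  45.  83. -29.  70. -21.] f [ 0.3  0.  -1.8] grip 0.3021415037500983 44.560648798942566
row [0.0023 0.0037 0.1831] [-0.0072  0.0006  0.0042] rows 4.392170010040346 0.0664135611658868
```

View pics/w4.png

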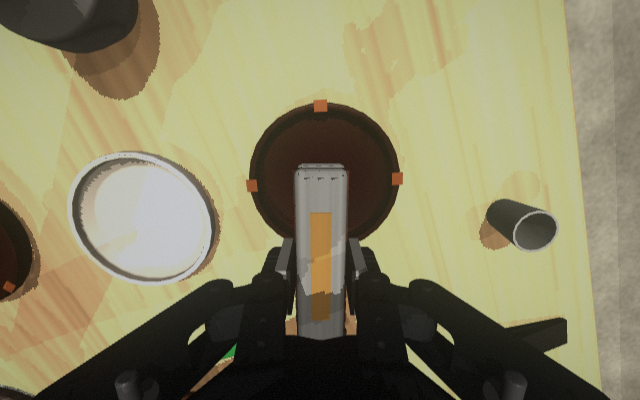

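The silver organ is held level above the brown ashtray, whose centre is near (323,178), and the path down is clear. I'll lower it.

Emit:
move_arm --steps '[[[0.002,0.003,0.03,-0.007,0,0],[0.002,0.003,0.06,-0.007,0,0],[0.002,0.003,0.09,-0.007,0,0],[0.002,0.003,0.12,-0.007,0,0],[0.002,0.003,0.14,-0.007,0,0],[0.002,0.003,0.155,-0.007,0,0],[0.002,0.003,0.163,-0.007,0,0],[0.002,0.003,0.168,-0.007,0,0]]]'

```text
t: 9.9
ee_pos: [0.6569, 0.2442, 0.0277]
orientation: [179.9, 0.0, 70.0]
force: [0.7, -0.8, -0.4]
grip_width: 0.304
grip_force: 44.6
```

Emit:
move_arm --steps '[[[0,0,0.003,0,0,0],[0,0,0.006,0,0,0],[0,0,0.009,0,0,0],[0,0,0.011,0,0,0],[0,0,0.011,0,0,0]]]'

```text
t: 10.32
ee_pos: [0.6575, 0.2455, 0.0178]
orientation: [179.9, -0.1, 70.1]
force: [0.5, -0.7, -1.7]
grip_width: 0.302
grip_force: 44.6
```

```bash
python3 -c "
from dn import *
rel([.657,.248,.011],DN)"
```

```text
t 10.32 trough [-0.0248 -0.4254 -0.0286] q [-47.  49.  38.  91. -36.  52. -16.] f [ 0.5 -0.7 -1.7] grip 0.30224149192072125 44.570977091789246
row [ 0.0022 -0.0013  0.0068] [ 0.0022 -0.0014  0.0011] rows 0.17403185788212144 0.02257311464425319
```

Emit:
move_arm --steps '[[[0.001,0,0.002,0,0,0],[0.002,0,0.004,0,0,0],[0.002,0,0.006,0,0,0],[0.002,0,0.006,0,0,0]]]'

```text
t: 10.65
ee_pos: [0.6578, 0.2473, 0.0111]
orientation: [179.9, -0.0, 70.1]
force: [0.6, -0.1, -1.1]
grip_width: 0.307
grip_force: 44.6
```

Emit:
move_arm --steps '[[[0,0,0.001,0,0,0],[0,0,0.001,0,0,0]]]'

```text
t: 10.82
ee_pos: [0.6581, 0.2471, 0.0106]
orientation: [179.9, -0.1, 70.0]
force: [0.4, 0.8, -1.6]
grip_width: 0.307
grip_force: 44.6
```

Emit:
move_arm --steps '[[[0,0,0.001,0,0,0],[0,0,0.001,0,0,0]]]'

```text
t: 10.98
ee_pos: [0.6582, 0.2472, 0.0105]
orientation: [179.9, -0.1, 70.1]
force: [-3.2, 0.3, 7.2]
grip_width: 0.307
grip_force: 45.5
```

Contact: 7 N, which suits the floor height. I'll release gently and retreat.

Emit:
move_arm --steps '[[[0,0,0,0,0,0],[0,0,0,0,0,0],[0,0,0,0,0,0],[0,0,-0.001,0,0,0],[0,0,-0.001,0,0,0]]]' --hand 0.5

```text
t: 11.4
ee_pos: [0.6582, 0.2472, 0.0107]
orientation: [179.9, -0.1, 70.1]
force: [0.6, 0.4, -0.2]
grip_width: 0.496
grip_force: 0.0
```

Emit:
move_arm --steps '[[[0,0,-0.01,0,0,0],[0,0,-0.03,0,0,0],[0,0,-0.06,0,0,0],[0,0,-0.1,0,0,0],[-0.02,0,-0.14,0,0,0],[-0.05,0,-0.16,0,0,0],[-0.07,0,-0.16,0,0,0],[-0.07,0,-0.16,0,0,0]]]'

```text
t: 12.07
ee_pos: [0.6343, 0.1753, 0.1741]
orientation: [179.7, -0.1, 69.7]
force: [-0.5, -0.1, 0.5]
grip_width: 0.499
grip_force: 0.0
```

Run:
```python
from dn import *
p,d,ci=grab('wrist','w5.png'); P,u,v=pts(d,ci)
k=(P[:,2]>.022)&(P[:,2]<.036)&(np.hypot(P[:,0]-.657,P[:,1]-.248)<.06)
print(k.sum(),np.percentile(P[k],[2,50,98],axis=0).round(4)); print(get_state()['t'],cv2.minAreaRect((P[k,:2]*1000).astype(np.float32)))
for b in np.linalg.lstsq(np.c_[P[k,:2],np.ones(k.sum())],P[k,2],rcond=None)[0][:2]: print('tilt',np.degrees(b))
```

```text
2654 [[0.6364 0.2019 0.0249]
 [0.6596 0.2498 0.0271]
 [0.6818 0.2915 0.0288]]
12.1167 ((658.4000854492188, 246.50631713867188), (98.61400604248047, 24.893760681152344), 69.52043914794922)
tilt 0.4324266944569729
tilt -0.24115686728344043
```

View pics/w5.png

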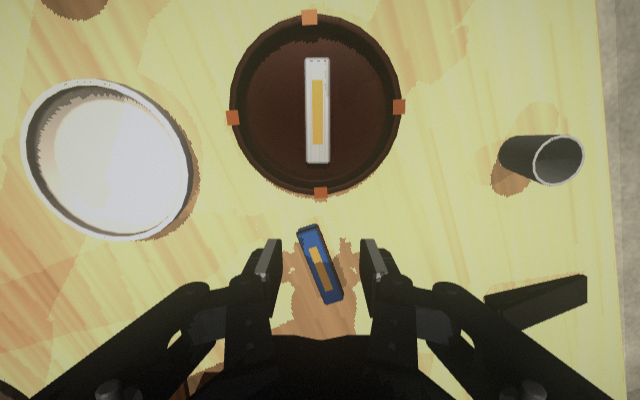

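The silver organ lies flat in the brown ashtray at (317,110). Its top is at 27 mm, it is tilted less than 0.5°, and the blue organ is untouched at (320,265). The gripper is clear of everything, so I'm handing in.

```bash
python3 -c "
from plant import *
print(job_done())"
```

```text
the job is handed in; nothing more can be done
None
```

The silver mouth organ was pushed clear of the lips into the pan, then lifted out and laid flat in the brown ashtray; the blue one was left alone, and the job was handed in at about 12 s.

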